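Take the left-hand nut off the stone sharpener

ROBOT

A 6-joint arm with a two-finger parallel gripper is mounted at the origin on a cart in front of the work surface, level with it; the furniture and walls round the work are solid. World frame = base frame: x ahead of the robot, y to its left, z up, the work surface at z = 0. Lengths are in m, angles in rad, forces in N, time in s.
With the tool pointing down it reaches from about 0.35 to 0.775 m from the base axis. Payload 5.5 kg.
Tool frame: the origin (TCP) lies at the very end of the fingers, on their centre line; the grasp point (between the pads) lies env.pinch_z behind it (env.pinch_z is the distance from the TCP to the grasp point, in m); z points along the fingers, y is the line along which they close (so a half turn about z gives the same grasp; the last joint's range is limited). The gripper opens to 85 mm and grips with 20 to 120 N. Pads are 22 mm wide; open, the fingers measure 114 mm over their backs; the gripper's body (76 mm by 85 mm) begins 54 mm behind the grasp point. The pads swing forward as they close: fully open they stand 13 mm farther back than shut.
Start: joints at [1.088, 0.313, 0.046, 1.304, 0, 1.431], TCP at [0.193, 0.542, 0.231] pointing down, gripper open.
Joint ranges: [-2.76, 2.76], [-0.86, 1.69], [-1.03, 1.26], [-2.2, 2.34], [-1.47, 1.5], [-3.14, 3.14]. Speed limits (rad/s): [2.57, 2.57, 3.14, 3.14, 3.14, 3.14].

INTERFACE

Orientations are given as a unit quaternion [w, x, y, z].
In Python, from workcell import env, eyes gives the robot as it stands.
- The arm moves only by the shell command python3 -m jog 'ROWS' [FORCE]. ROWS is JSON, one flat list of numbers, 7 for each row, row after row: the shift along the world's x, y, z as a fraction of full scale, then the turn, a rotation vector about the world's x, y, z as a fraction of full scale, then the opening, from -1 (shut) to 1 (fully open), so that 0 is half open. A call has 1 to 12 rows; each row is the pose to reach, as a shift and turn from the pose commanded when the call began, turning the shorter way round; what a row does not reach only later rows make up. Full scale, the value 1, is 20 cm for a shift and pi rad for a turn. A row lasts 1/12 s, in which the tool goes at most 41.7 mm and 7.16 degrees, less where a joint would pass 70% of its speed; a pose out of reach is approached as far as the arm can. A call with a number of a shift or a turn outside -1 to 1 is refused whole. A call with a gripper value outside its range is refused whole. The fingers move at their own pace and stop on an object; FORCE is the grip in N (left out, the last holds). Time passes only in rows, so rows that repeat a pose let the fingers close. It gives the time, the measured TCP pose, the force, the opening and the grip force at its end, in the units of the state.
- env.get_state(): the state, without advancing time (a new reading comes with each control period).
- eyes.read_camera(name): name is "scene" or "side" or "wrist"; returns (picture, depth): 384x512x3 uint8, red, green, blue; 384x512 float32, m along the optical axis (not along the pixel's ray), 0 where there is no reading.
- eyes.calibration(name): a dict with "fx", "fy", "cx", "cy" (pixels), "R" (3x3) and "t" (3): a world point X has camera coordinates R X + t; the wrist camera has in their place "tool_from_camera" (4x4, takes a point from camera to tool coordinates, whose origin is the TCP and whose axes are the flange's). Camera axes: x right, y down, z forward; pixel columns grow to the right and rows downward; lengths in m; the calibration is good to about 2 mm. The wrist camera is an equidistant fisheye: a pixel r from the principal point sees the ray r / f radians off the axis. A picture is of the moment at which its call begins: read the wrist's pose just before it. calibration takes no time and is no camera call.
- env.hand_in(): hands the job in; it is judged then, once.
The state is a dict: "clock": time; "joint_pos": joint angles; "qvel": joint speeds; "tau": joint torques, N m; "tcp_pos": TCP position; "orientation": TCP orientation; "wrist_force": force on the tool from outside, world axes, zero at the start; "ft_torque": the same for the moment, N m; "finger_gap": finger opening in m; "grip_force": force on a finger pad.
Only numpy, scipy, OpenCV 4.12 (cv2) and the standard library are available. Lean on these libraries where they do the work, as an engineer would, in place of code of your own. Each camera call takes 0.05 s, during which the arm holds its last target. There are 200 camera calls.

TASK

The stone of the bench sharpener is due for changing and its big hex nut has a left-hand thread. Lay the open-ended spanner flat on the stone with its jaw fully round the nut and let go of it, then take it again by the far end of its handle and swing it about 80 degrees in the direction that undoes a left-hand thread; after that lay the spanner flat on the bench, clear of the sharpener, then lift the nut off and set it in the round steel parts dish. Leave the other loose things where they are.

Things in the scene. Friction and masses are not known exactly. Their poses are not given: they have to be found in the camera images.
- grinder: Horizontal stone sharpener, fixed to the bench: low round grey housing 168 mm across with a switch box on its -x side (to 97 mm from the axis), carrying a flat grey round stone 160 mm across whose upper face is 70 mm above the bench. Origin: bench level under the vertical spindle, z up. From the stone's centre a steel spindle stands up 24 mm, hidden in the nut at the start.
- nut: Loose steel hex cap nut, 46 mm across flats, 53 mm across corners, 30 mm high plus a 3 mm shallow dome, 0.14 kg. Origin: centre of its underside, on its axis, z up. Two of its six flats are parallel to its x axis, the others at 60 and 120 degrees. At the start it is tight on the spindle, underside on the stone, its x axis parallel to the sharpener's x axis.
- nut_seat (a point): Point on the spindle's axis at the stone's upper face, where the nut's origin starts. Coarse two-start left-hand thread: the nut comes undone clockwise seen from above, turns easily, is free after 52 degrees and stays free until about 130; then it lifts straight up, clear of the spindle after 25 mm. Anticlockwise it jams within 4 degrees; still threaded it cannot be pulled off.
- spanner: Open-ended spanner, 209 mm long, 0.32 kg, lying flat on the bench. Origin: middle of the jaw (where the nut's axis belongs), at the underside; z up, handle along +x, mouth open to -x. Jaw 50.5 mm wide (about 8 degrees of play on the nut). Steel head 74 mm wide, 12 mm thick, x = -34 to 52 mm, jaw's end wall at x = 34 mm. Black handle 16 mm wide (y), 26 mm high, x = 50 to 175 mm.
- handle_end (a point): Point on the spanner's handle near its far end, 145 mm from the jaw's middle, 15 mm above its underside. The spanner's centre of mass is at about x = 55 mm; gripped across the handle at x = 75 mm it hangs nearly level. Laid on the stone round the nut it lies stable by itself, underside 70 mm above the bench. It fits in six directions: its x axis parallel to a flat of the nut.
- dish: Round shallow steel magnetic parts dish, 120 mm across the rim, 20 mm high, flat floor 4 mm above its underside and about 105 mm across; it clings to the bench and does not move. Origin: centre of its underside. It is at one of two places on the left or far side of the sharpener; the flat round tin stands at the other.
- sand_block: Bystander: brown sanding block, 62 x 112 x 29 mm. Origin: centre of its underside.
- tape_measure: Bystander: yellow tape measure, 63 x 99 x 37 mm. Origin: centre of its underside.
- round_tin: Bystander: flat dark round tin with a lid, 99 mm across, 24 mm high, no hollow. Origin: centre of its underside.
- bit_box: Bystander: small closed red drill-bit case, 58 x 100 x 30 mm. Origin: centre of its underside.
- lay_place (a point): Fixed point on the bench top, middle of the area where the spanner starts: a free place to lay it again (jaw about here, handle pointing away to the left, 45 degrees between +x and +y). Obstacle: the blue fixed bench vice, 127 mm high with a 13 mm foot plate, stands between here and the robot, its foot 30 mm short of this point in x; a handle laid pointing left (+y) swings clear of it.

How it is judged:
By the outcome, as a careful person would: the job done as asked, in the order asked, and still so for the second after the job is handed in, with the robot touching nothing.
It also fails if it takes over 67 s, if anything falls off the work surface, if the arm or the gripper's body presses on something with over 40 N, if the wrist force passes 120 N, or if a joint passes its speed limit or range.

## Working session

There is one attempt and no reset: what is moved stays moved. The work goes in short steps, Python scripts to look and compute and a shell command to move; the robot and the scene stay as the last step left them, time stands still between calls to the robot, and variables do not carry over. Pictures are saved under pics/ and viewed, at most 10 in all, crops included, and the job is handed in when it is done.

```bash
mkdir -p pics; ls
cat > h.py <<'E'
import numpy as np, cv2
from workcell import env, eyes
from scipy.spatial.transform import Rotation as Ro
def save(n,img): cv2.imwrite('pics/'+n,img[...,::-1])
def cal(n):
    return eyes.calibration(n)
def w2t():
    s=env.get_state(); q=np.array(s['orientation'])
    return Ro.from_quat(q[[1,2,3,0]]).as_matrix(), np.array(s['tcp_pos'])
def rays(n,uv,pose=None):
    c=cal(n); uv=np.atleast_2d(np.array(uv,float))
    x=(uv[:,0]-c['cx'])/c['fx']; y=(uv[:,1]-c['cy'])/c['fy']
    if n!='wrist':
        d=np.c_[x,y,np.ones(len(x))]@np.array(c['R']); o=-np.array(c['R']).T@np.array(c['t'])
    else:
        R,p=pose; th=np.hypot(x,y); k=np.where(th>1e-9,np.sin(th)/np.maximum(th,1e-9),1)
        d=np.c_[x*k,y*k,np.cos(th)]; T=np.array(c['tool_from_camera'])
        d=d@(R@T[:3,:3]).T; o=R@T[:3,3]+p
    return o,d
def plane(n,uv,z,pose=None):
    o,d=rays(n,uv,pose); return o+d*((z-o[2])/d[:,2])[:,None]
def tri(o1,d1,o2,d2):
    A=np.c_[d1,-d2]; s=np.linalg.lstsq(A,o2-o1,rcond=None)[0]
    a=o1+d1*s[0]; b=o2+d2*s[1]; return (a+b)/2,np.linalg.norm(a-b)
E
python3 - <<'E'
from h import *
print(env.get_state(), env.pinch_z)
ims=[]
for n in ['scene','side','wrist']:
    p=w2t(); im,d=eyes.read_camera(n); np.savez(''+n+'0.npz',im=im,d=d,R=p[0],p=p[1]); save(n+'0.png',im)
    print(n,{k:np.round(v,3).tolist() for k,v in cal(n).items()})
E
```

```text
pics
{'clock': 0.0, 'joint_pos': array([ 1.08839188e+00,  3.13968896e-01,  4.49500395e-02,  1.30358057e+00,
       -1.30850396e-05,  1.43120099e+00]), 'qvel': array([-0.00116013, -0.0001063 , -0.00041364, -0.00045314, -0.00076217,
       -0.00070574]), 'tau': array([-7.33147608e-04, -4.80628395e+01,  2.98533583e+01,  1.94989733e-02,
       -1.20749896e-04,  1.30441386e-06]), 'tcp_pos': array([0.19304507, 0.54107676, 0.23041495]), 'orientation': array([-2.69655671e-04,  1.70566415e-01,  9.85345769e-01, -8.60304155e-04]), 'wrist_force': array([-0.43356514,  1.19155266,  0.06844392]), 'ft_torque': array([-0.03726238, -0.04188756, -0.00095779]), 'grip_force': 0.0, 'finger_gap': 0.08529087819392148} 0.0187
scene {'fx': 415.029, 'fy': 415.029, 'cx': 261.846, 'cy': 184.939, 'R': [[0.558, -0.83, -0.014], [-0.629, -0.412, -0.659], [0.541, 0.376, -0.752]], 't': [-0.31, 0.367, 0.675]}
side {'fx': 417.878, 'fy': 417.878, 'cx': 258.914, 'cy': 190.234, 'R': [[-0.642, 0.767, -0.006], [0.473, 0.39, -0.79], [-0.604, -0.509, -0.613]], 't': [0.341, -0.181, 1.316]}
wrist {'fx': 297.319, 'fy': 297.319, 'cx': 258.566, 'cy': 193.459, 'tool_from_camera': [[0.0, -0.963, -0.271, 0.067], [1.0, 0.0, -0.0, 0.002], [0.001, -0.271, 0.963, -0.142], [0.0, 0.0, 0.0, 1.0]]}
```

Run:
```python
import cv2,numpy as np
a=cv2.imread('pics/scene0.png');b=cv2.imread('pics/side0.png');c=cv2.imread('pics/wrist0.png')
r=lambda i:cv2.resize(i,(400,300))
cv2.imwrite('pics/all0.png',np.vstack([np.hstack([r(a),r(b)]),np.hstack([r(c),r(c)*0])]))
```

```text
(no output)
```

View pics/all0.png

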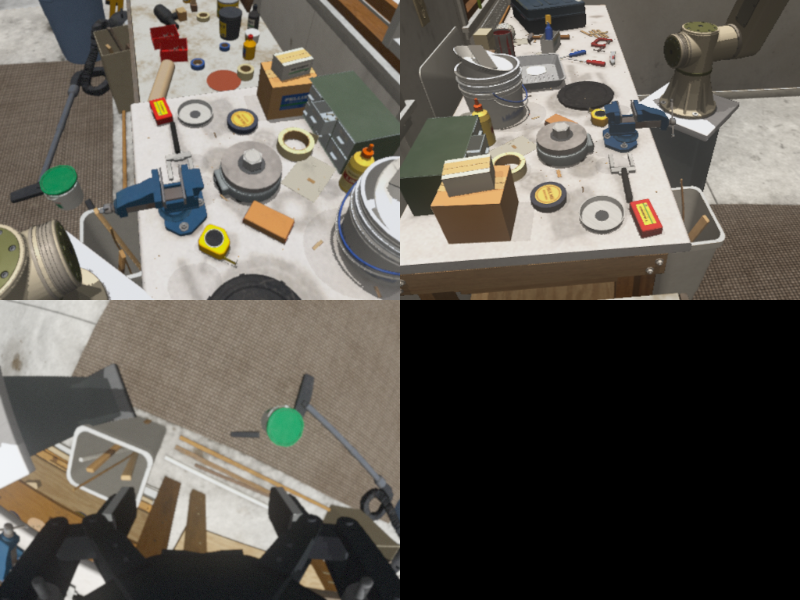

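The overview shows the spanner's head at about scene (177,158) and side (222,165) in the 400x300 tiles. The dish is at scene (195,113), the tin at scene (241,121), and the nut on the sharpener at scene (251,157). The vice is near the robot. I'll zoom in next.

Run:
```python
import cv2,numpy as np
a=cv2.imread('pics/scene0.png')[110:270,180:380];b=cv2.imread('pics/side0.png')[140:310,150:350]
a=cv2.resize(a,(800,640),interpolation=cv2.INTER_CUBIC)[:600];b=cv2.resize(b,(800,680),interpolation=cv2.INTER_CUBIC)[:600]
cv2.imwrite('pics/s1.png',a);cv2.imwrite('pics/s2.png',b)
```

```text
(no output)
```

View pics/s1.png

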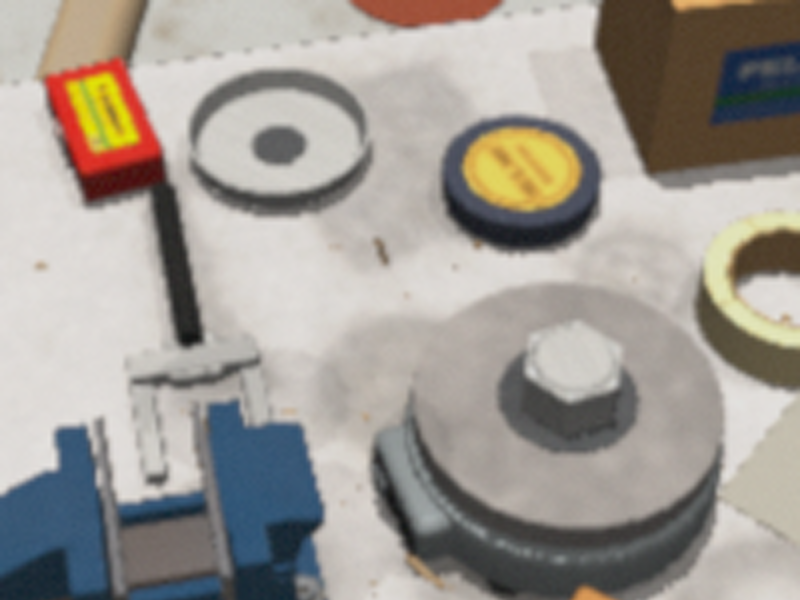

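View pics/s2.png

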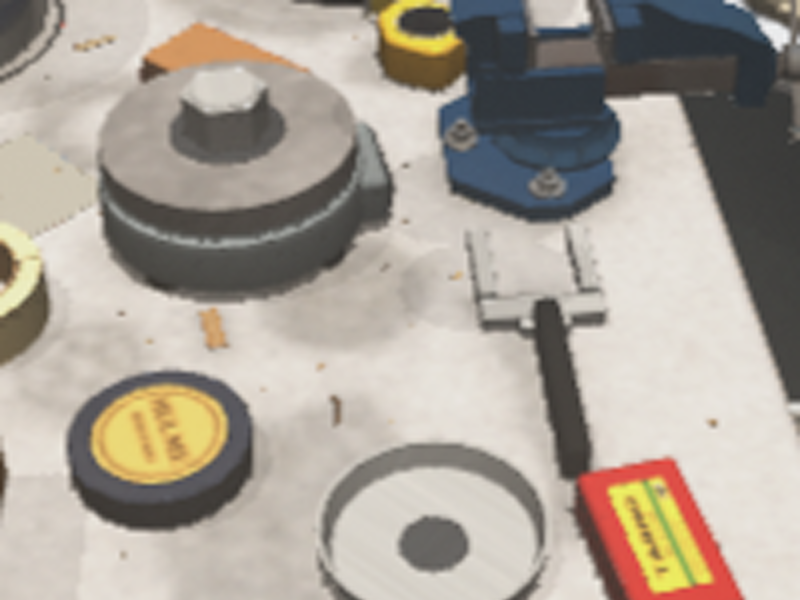

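The zooms use scene px = 180+u/4, 110+v/4 and side px = 150+u/4, 140+v/4.
- **Spanner:** jaw tips at zoom scene (154,475) and side (572,228), handle end beside the red case.
- **Dish:** centre at scene (280,145), side (433,543).
- **Nut top:** scene (574,355), side (224,92).

I'll measure these by ray casting on masks and cross-view triangulation.

Run:
```python
from h import *
np.set_printoptions(precision=4,suppress=True)
S=lambda u,v:(180+u/4,110+v/4); D=lambda u,v:(150+u/4,140+v/4)
ld={n:np.load(n+'0.npz') for n in ['scene','side']}
def T(name,a,b):
    o,d=rays('scene',S(*a));o2,d2=rays('side',D(*b)); p,e=tri(o,d[0],o2,d2[0]); print(name,p,'err',round(e,4))
T('nut top',(574,352),(224,90)); T('dish spot',(280,145),(433,543)); T('tin lid',(521,168),(160,435))
T('tip robotleft',(150,478),(570,226)); T('handle root top',(188,335),(547,303))
def pc(n,m):
    d=ld[n]['d']; v,u=np.nonzero(m&(d>0)); c=cal(n); z=d[v,u]
    X=np.c_[(u-c['cx'])/c['fx']*z,(v-c['cy'])/c['fy']*z,z]; return (X-np.array(c['t']))@np.array(c['R'])
for n,box in [('scene',(S(140,180),S(210,350))),('side',(D(530,290),D(600,480)))]:
    im=ld[n]['im'].astype(int); m=np.zeros(im.shape[:2],bool); (a,b),(c,d)=box
    m[int(b):int(d)+1,int(a):int(c)+1]=1; m&=im.max(2)<75
    P=pc(n,m); Pt=P[P[:,2]>.018]; print(n,'handle n',len(P),'z',np.percentile(P[:,2],[5,50,95]))
    v,u=np.nonzero(m); 
    Pp=plane(n,np.c_[u,v],.020)
    for Q in (Pt,Pp):
        c0=Q[:,:2].mean(0); w=np.linalg.svd(Q[:,:2]-c0,full_matrices=False)[2][0]; w=w*np.sign(w[0]+w[1]); t=(Q[:,:2]-c0)@w
        print(' centre',c0,'yaw',np.degrees(np.arctan2(w[1],w[0])),'ends',c0+w*t.min(),c0+w*t.max(),t.max()-t.min())
# all points above bench by object from depth
for n in ['scene','side']:
    P=pc(n,np.ones((384,512),bool))
    G=P[(abs(P[:,2]-.07)<.004)&(P[:,0]>.3)&(P[:,0]<.8)&(abs(P[:,1])<.45)]
    print(n,'stone med',np.median(G,0),len(G))
    c=cv2.minEnclosingCircle(G[:,:2].astype(np.float32)); print(c)
```

```text
nut top [ 0.54  -0.16   0.101] err 0.0024
dish spot [0.666  0.1109 0.0034] err 0.0005
tin lid [ 0.7144 -0.0385  0.0225] err 0.0008
tip robotleft [0.4127 0.0156 0.0064] err 0.006
handle root top [0.495  0.0547 0.0193] err 0.0003
scene handle n 228 z [0.019  0.0276 0.0301]
 centre [0.5315 0.0915] yaw 45.291089139626216 ends [0.4931 0.0527] [0.5807 0.1413] 0.12459128622015235
 centre [0.5368 0.0965] yaw 45.25000074321215 ends [0.4915 0.0507] [0.5866 0.1466] 0.13506678135349687
side handle n 303 z [0.0156 0.0246 0.0269]
 centre [0.5469 0.1014] yaw 44.811313362771884 ends [0.4996 0.0543] [0.5861 0.1403] 0.1219837482757327
 centre [0.5465 0.1017] yaw 44.225481623964285 ends [0.495  0.0516] [0.5927 0.1467] 0.13628035922751863
scene stone med [ 0.5243 -0.1738  0.0718] 3613
((0.5392215251922607, -0.23733437061309814), 0.31989336013793945)
side stone med [ 0.5538 -0.1473  0.0698] 1962
((0.5252217650413513, -0.170078307390213), 0.29222744703292847)
```

Run:
```python
from h import *
np.set_printoptions(precision=4,suppress=True,linewidth=160)
ld={n:np.load(n+'0.npz') for n in ['scene','side']}
H=np.zeros((14,22))
for n in ['scene','side']:
    d=ld[n]['d'];v,u=np.nonzero(d>0);z=d[v,u];c=cal(n)
    P=(np.c_[(u-c['cx'])/c['fx']*z,(v-c['cy'])/c['fy']*z,z]-np.array(c['t']))@np.array(c['R'])
    im=ld[n]['im']; mt=np.zeros(d.shape,bool)
    k=(P[:,2]<.5)
    for p in P[k]:
        i=int((p[0]-.3)//.04); j=int((p[1]+.5)//.04)
        if 0<=i<14 and 0<=j<22: H[i,j]=max(H[i,j],p[2])
    # nut: pixels with z .094-.108 near
    kk=(abs(P[:,2]-.101)<.007)&(np.hypot(P[:,0]-.54,P[:,1]+.16)<.035)
    mt[v[kk],u[kk]]=1; 
    Q=plane(n,np.c_[u[kk],v[kk]],.101); print(n,'nut depth pts',P[kk].mean(0),'plane',Q.mean(0),kk.sum())
    g=cv2.cvtColor(im,cv2.COLOR_RGB2GRAY); mm=(mt&(g>150)).astype(np.uint8)
    cs=max(cv2.findContours(mm,0,cv2.CHAIN_APPROX_NONE)[0],key=cv2.contourArea)[:,0]
    W=plane(n,cs,.100)[:,:2]; hull=cv2.convexHull(W.astype(np.float32)); area=cv2.contourArea(hull)
    M=cv2.moments(hull); cen=np.array([M['m10'],M['m01']])/M['m00']
    # six-fold phase from contour
    r=W-cen; a=np.arctan2(r[:,1],r[:,0]); rho=np.hypot(*r.T)
    ph=np.angle(np.sum((rho-rho.mean())*np.exp(6j*a)))/6
    ap=cv2.approxPolyDP(cs,2,True)[:,0]
    print(' cen',cen,'area mm2',area*1e6,'(1832 hex)','corner phase deg mod60',np.degrees(ph)%60,'rho',rho.min(),rho.max())
    # stone circle: light top ellipse via z~.07
    ks=(abs(P[:,2]-.07)<.006)&(np.hypot(P[:,0]-.54,P[:,1]+.16)<.095)
    ms=np.zeros(d.shape,np.uint8); ms[v[ks],u[ks]]=1
    cs=max(cv2.findContours(ms,0,cv2.CHAIN_APPROX_NONE)[0],key=cv2.contourArea)[:,0]
    W=plane(n,cv2.convexHull(cs)[:,0],.07)[:,:2].astype(np.float32); print(' stone fit',cv2.minEnclosingCircle(W), cv2.fitEllipse(W))
print((H*1000).astype(int))
```

```text
scene nut depth pts [ 0.5331 -0.1626  0.1023] plane [ 0.5342 -0.1622  0.101 ] 407
 cen [ 0.5375 -0.1608] area mm2 1802.8928160078729 (1832 hex) corner phase deg mod60 22.555003290918833 rho 0.020925725201502033 0.02617179461333868
 stone fit ((0.5346863269805908, -0.16204974055290222), 0.08296500146389008) ((0.5352087616920471, -0.16167254745960236), (0.15920092165470123, 0.16481637954711914), 113.61846160888672)
side nut depth pts [ 0.5422 -0.1593  0.1001] plane [ 0.5431 -0.1583  0.101 ] 212
 cen [ 0.5386 -0.163 ] area mm2 1632.8789440076541 (1832 hex) corner phase deg mod60 24.350477279628777 rho 0.017897404798917837 0.024950632781994827
 stone fit ((0.5425047278404236, -0.15931130945682526), 0.08336576074361801) ((0.5419126152992249, -0.15936005115509033), (0.1589064747095108, 0.16621869802474976), 140.51429748535156)
[[  5  16  20  21  21  19  37  41  42 128 129 129 130 113   0   0   0   0   0   0   0   0]
 [  5   5   5   5   5   5   6  41  41 129 129 129 128   3   5   4   0   0   0   0   0   0]
 [102   5   5   4  32  33  32  31   6 126 130 130  27  17   5   5   5   0   0   0   0
[... 307 characters left out ...]
5 102 105 102  74   5   5   5  29  30  34  35  28   5   6   0]
 [259 241 207   6   6   6  73  74  75  75  73   7   6   5  24  27  35  36  36  32   6   0]
 [205 206 170 125   7   7  40  40  45   3   6   6   9  24  24   9  30  35  34   3   0   0]
 [ 76 122 172 139   7  39  41  41  40   5  28  30  28  23  24   9  24   5   5   1   0   0]
 [  0   0 139 140 139 132 131  39  41   5  29  30  29   4  25  25  23   5   0   0   0   0]
 [  0 138 140 139 139 139 132 131  37 138 138  29  28   5   5   5   4   0   0   0   0   0]
 [260 208 139 139 139 139 139 131 138 194 195 138   5   6   6   5   0   0   0   0   0   0]
 [256 248 207 139 140 140 140 139 176 195 196 195 137   5   5   1   0   0   0   0   0   0]]
```

```bash
python3 -m jog '[0.8,-0.95,0,0,0,0.359,1, 0.8,-0.95,0,0,0,0.359,1, 0.8,-0.95,0,0,0,0.359,1, 0.8,-0.95,0,0,0,0.359,1, 0.8,-0.95,0,0,0,0.359,1, 0.8,-0.95,0,0,0,0.359,1, 0.8,-0.95,0,0,0,0.359,1, 0.8,-0.95,0,0,0,0.359,1, 0.8,-0.95,0,0,0,0.359,1, 0.8,-0.95,0,0,0,0.359,1]'
python3 -m jog '[0.795,-1,0,0,0,0,1, 0.795,-1,0,0,0,0,1, 0.795,-1,0,0,0,0,1, 0.795,-1,0,0,0,0,1, 0.795,-1,0,0,0,0,1, 0.795,-1,0,0,0,0,1, 0.795,-1,0,0,0,0,1]'
python3 -m jog '[0,-0.4,-0.4,0,0,0,1, 0,-0.4,-0.4,0,0,0,1, 0,-0.4,-0.4,0,0,0,1, 0,-0.4,-0.4,0,0,0,1, 0,-0.4,-0.4,0,0,0,1, 0,-0.4,-0.4,0,0,0,1]'
python3 - <<'E'
from h import *
s=env.get_state(); print(s['joint_pos'])
p=w2t(); im,d=eyes.read_camera('wrist'); np.savez('w1.npz',im=im,d=d,R=p[0],p=p[1]); save('w1.png',im)
for n,X in [('grip',(.512,.071,.026)),('jaw',(.459,.018,.012))]:
    c=cal('wrist');T=np.array(c['tool_from_camera']); x=p[0].T@(np.array(X)-p[1]); x=T[:3,:3].T@(x-T[:3,3]); th=np.arctan2(np.hypot(x[0],x[1]),x[2]); k=th/np.hypot(x[0],x[1])
    print(n,c['cx']+c['fx']*k*x[0],c['cy']+c['fy']*k*x[1])
E
```

```text
clock: 0.98
tcp_pos: [0.3537, 0.3508, 0.2311]
orientation: [-0.0, -0.384, 0.923, 0.0]
wrist_force: [-0.6, 0.4, -0.4]
finger_gap: 0.0851
grip_force: 0.0
clock: 1.57
tcp_pos: [0.5161, 0.1467, 0.2307]
orientation: [0.0, -0.38, 0.925, -0.001]
wrist_force: [0.2, 0.4, 0.7]
finger_gap: 0.0855
grip_force: 0.0
clock: 2.07
tcp_pos: [0.5126, 0.0721, 0.152]
orientation: [0.0, -0.382, 0.924, 0.0]
wrist_force: [0.3, -0.4, 1.0]
finger_gap: 0.0855
grip_force: 0.0
[-1.57671622e-02  2.41131066e-01 -2.49826245e-01  1.07936349e+00
  5.55782019e-04 -8.00757552e-01]
grip 259.2522238235682 183.0332912974825
jaw 259.24104032937265 101.71698942556209
```

View pics/w1.png

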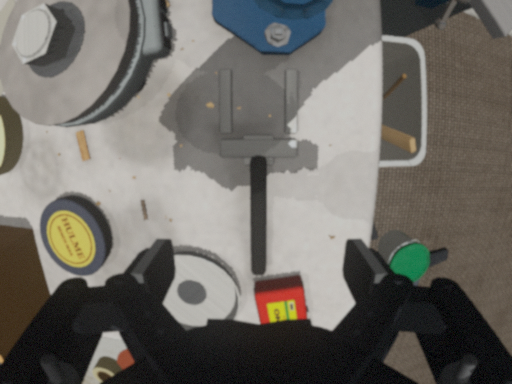

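The wrist view shows the spanner upright and centred in the image. Its handle runs from (258,157) to (259,272), with the jaw prongs at columns 219–231 and 286–298 and the mid-jaw at (259,102). The predictions (259,183) and (259,102) agree, so I'll grasp now.

```bash
python3 -m jog '[0,0,-0.6,0,0,0,0.3, 0,0,-0.6,0,0,0,0.3, 0,0,-0.6,0,0,0,0.3, 0,0,-0.735,0,0,0,0, 0,0,-0.735,0,0,0,0, 0,0,-0.735,0,0,0,0]' 80
python3 -m jog '[0,0,0,0,0,0,-1, 0,0,0,0,0,0,-1, 0,0,0,0,0,0,-1, 0,0,0,0,0,0,-1, 0,0,0,0,0,0,-1, 0,0,0,0,0,0,-1]' 80
```

```text
clock: 2.62
tcp_pos: [0.5119, 0.0727, 0.0044]
orientation: [-0.001, -0.383, 0.924, 0.0]
wrist_force: [0.3, -0.2, 0.7]
finger_gap: 0.0428
grip_force: 0.0
clock: 3.12
tcp_pos: [0.5148, 0.072, 0.0073]
orientation: [0.003, -0.383, 0.924, -0.001]
wrist_force: [-0.6, 1.7, 5.3]
finger_gap: 0.014
grip_force: 79.1
```

```bash
python3 -m jog '[0,0,0.8,0,0,0,-1, 0,0,0.8,0,0,0,-1, 0,0,0.8,0,0,0,-1, 0,0,0.8,0,0,0,-1, 0.175,-0.78,0.8,0,0,0.214,-1, 0.175,-0.78,0.8,0,0,0.214,-1, 0.175,-0.78,0.8,0,0,0.214,-1, 0.175,-0.78,0.8,0,0,0.214,-1, 0.175,-0.78,0.8,0,0,0.214,-1, 0.175,-0.78,0.8,0,0,0.214,-1, 0.175,-0.78,0.8,0,0,0.214,-1, 0.175,-0.78,0.8,0,0,0.214,-1]'
python3 - <<'E'
from h import *
p=w2t(); im,d=eyes.read_camera('wrist'); np.savez('w2.npz',im=im,d=d,R=p[0],p=p[1]); save('w2.png',cv2.resize(im[:200,120:400],None,fx=2.8,fy=2.8,interpolation=cv2.INTER_CUBIC))
print(p[1],np.degrees(np.arctan2(p[0][1,1],p[0][0,1])))
E
```

```text
clock: 4.12
tcp_pos: [0.5473, -0.0846, 0.1653]
orientation: [0.0, -0.665, 0.747, -0.0]
wrist_force: [-0.9, -0.5, -3.5]
finger_gap: 0.0141
grip_force: 79.4
[ 0.5473345  -0.08457196  0.16527854] 173.3274030050571
```

View pics/w2.png

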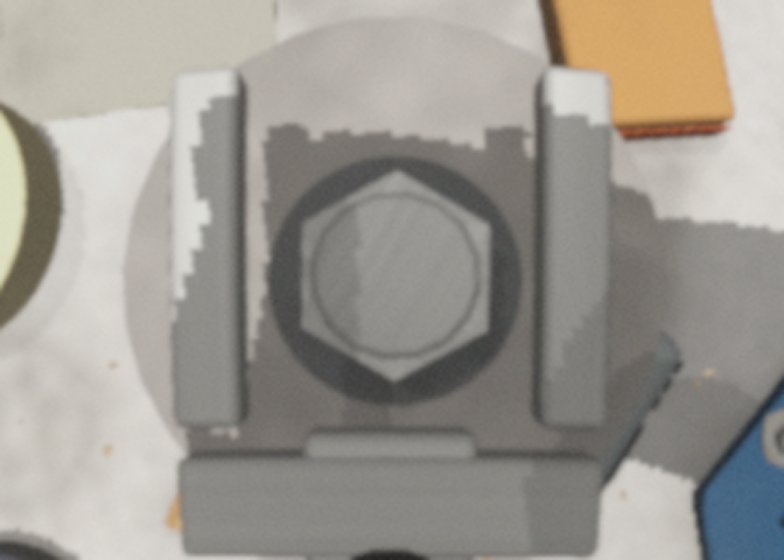

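The nut sits inside the jaw outline: hex corners at zoom (397,170), (395,382), (302,226) and (490,335), prong inner edges at columns 243 and 541, tips at row 70, and the flats parallel to the prongs. Next I'll compute the fine shift.

Run:
```python
from h import *
np.set_printoptions(precision=4,suppress=True)
w=np.load('w2.npz'); pose=(w['R'],w['p']); Z=lambda L:[(120+(u+.5)/2.8-.5,(v+.5)/2.8-.5) for u,v in L]
nut=Z([(397,170),(490,224),(490,335),(395,382),(301,338),(302,226)])
for z in (.097,.100):
    N=plane('wrist',nut,z,pose); c=N.mean(0); r=N-c; print('nut',c,'r',np.hypot(r[:,0],r[:,1]),'phase',np.degrees(np.arctan2(r[:,1],r[:,0]))%60)
zt=w['p'][2]+.0047
J=plane('wrist',Z([(240,90),(243,400),(544,90),(539,400)]),zt,pose)
W=J; L=W[1]-W[0];R=W[3]-W[2]; ang=lambda v:np.degrees(np.arctan2(v[1],v[0]))%180
print('prong dirs',ang(L),ang(R)); gap=np.linalg.norm((J[0]+J[1]-J[2]-J[3])/2)
print('gap',gap)
tips=plane('wrist',Z([(207,70),(577,70)]),zt,pose); bar=plane('wrist',Z([(250,457),(530,457)]),zt,pose)
print('tips-bar',np.linalg.norm(tips.mean(0)-bar.mean(0)))
ax=np.array([np.cos(np.radians(83.3)),np.sin(np.radians(83.3))])
mid=(tips.mean(0)+bar.mean(0))[:2]/2
n=np.array([-ax[1],ax[0]]); mj=J.mean(0)[:2]
jaw=mid+n*((mj-mid)@n); print('jaw',jaw,'tcp-jaw along',(w['p'][:2]-jaw)@ax,'lat',(w['p'][:2]-jaw)@n,'shift needed',N.mean(0)[:2]-jaw)
d=w['d']; print('depth prong', d[40,75+120-120+0] if 0 else [float(d[int(v),int(u)]) for u,v in Z([(207,250),(577,250),(396,280)])])
```

```text
nut [ 0.5388 -0.1608  0.097 ] r [0.0277 0.0274 0.0275 0.0263 0.0281 0.027 ] phase [22.7795 24.4357 22.5103 22.9001 25.4579 23.2623]
nut [ 0.5388 -0.1607  0.1   ] r [0.0273 0.027  0.0271 0.0259 0.0277 0.0266] phase [22.7795 24.4357 22.5103 22.9001 25.4579 23.2623]
prong dirs 83.54747514994203 82.77515954115042
gap 0.049621650709038394
tips-bar 0.06636781575101397
jaw [ 0.54   -0.1614] tcp-jaw along 0.07714081231582084 lat 0.0016401774253439686 shift needed [-0.0011  0.0007]
depth prong [0.129378542304039, 0.12911339104175568, 0.19489379227161407]
```

```bash
python3 -m jog '[-0.005,0.004,-0.2,0,0,0,-1, -0.005,0.004,-0.25,0,0,0,-1, -0.005,0.004,-0.3,0,0,0,-1, -0.005,0.004,-0.35,0,0,0,-1, -0.005,0.004,-0.39,0,0,0,-1, -0.005,0.004,-0.43,0,0,0,-1, -0.005,0.004,-0.43,0,0,0,-1]'
python3 - <<'E'
from h import *
for n in ['wrist','scene']:
    p=w2t(); im,d=eyes.read_camera(n); np.savez(n+'3.npz',im=im,d=d,R=p[0],p=p[1])
    save(n+'3.png',im)
a=cv2.imread('pics/wrist3.png')[20:200,140:380]; b=cv2.imread('pics/scene3.png')[120:270,250:400]
cv2.imwrite('pics/c3.png',np.hstack([cv2.resize(a,(400,300)),cv2.resize(b,(400,400))[50:350]]))
E
```

```text
clock: 4.75
tcp_pos: [0.5465, -0.0835, 0.0778]
orientation: [0.0, -0.666, 0.746, 0.0]
wrist_force: [0.7, -0.2, -2.7]
finger_gap: 0.0144
grip_force: 79.4
```

View pics/c3.png

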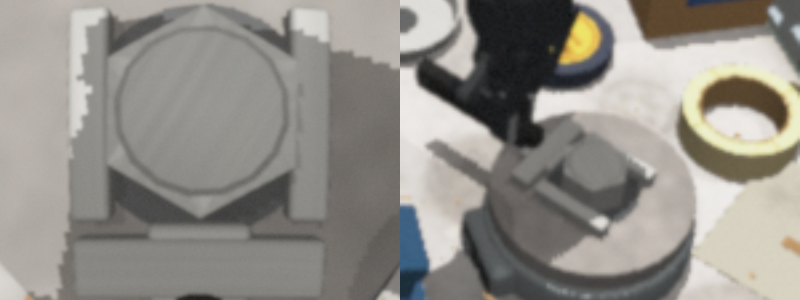

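The spanner is seated: nut centred between the prongs in the wrist crop, head flat on the stone in the scene crop. I'll lower the last millimetre, release and look.

```bash
python3 -m jog '[0,0,-0.01,0,0,0,-1, 0,0,-0.01,0,0,0,-1, 0,0,-0.01,0,0,0,0.1, 0,0,-0.01,0,0,0,0.1, 0,0,-0.01,0,0,0,0.1, 0,0,-0.01,0,0,0,0.1, 0,0,0.25,0,0,0,0.1, 0,0,0.25,0,0,0,0.1, 0.045,0.335,0.25,0,0,0,0.1, 0.045,0.335,0.25,0,0,0,0.1, 0.045,0.335,0.25,0,0,0,0.1, 0.045,0.335,0.25,0,0,0,0.1]'
python3 - <<'E'
from h import *
p=w2t(); im,d=eyes.read_camera('wrist'); np.savez('w4.npz',im=im,d=d,R=p[0],p=p[1]); save('w4.png',im[:,60:460])
s=eyes.read_camera('side')[0]; save('side4.png',s)
a=im[:,60:460]; b=cv2.resize(s[120:280,140:300],(384,384)); save('c4.png',np.hstack([a,b]))
E
```

```text
clock: 5.85
tcp_pos: [0.5557, -0.0156, 0.1288]
orientation: [0.0, -0.667, 0.745, -0.0]
wrist_force: [0.7, -0.9, -0.2]
finger_gap: 0.0472
grip_force: 0.0
```

View pics/c4.png

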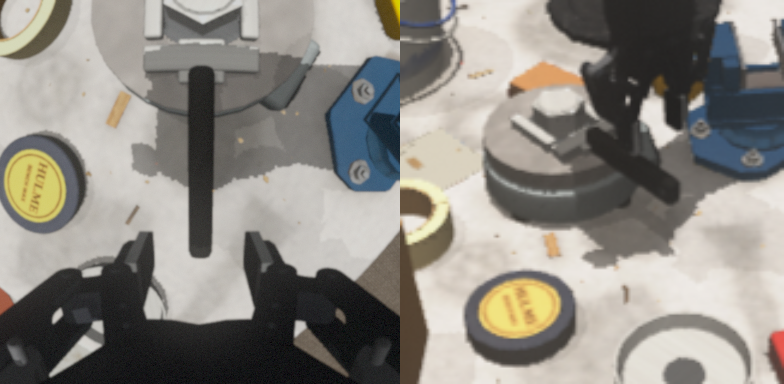

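Spanner released and lying flat on the stone with the nut in its jaw. The handle runs from (200,70) to (201,255) in the wrist half, centred between the fingers. I'll grip the far end and compute the arc.

```bash
python3 -m jog '[0,0,-0.2,0,0,0,0.1, 0,0,-0.255,0,0,0,0.1, 0,0,-0.255,0,0,0,0.1, 0,0,-0.255,0,0,0,-1, 0,0,-0.255,0,0,0,-1, 0,0,-0.255,0,0,0,-1, 0,0,-0.255,0,0,0,-1, 0,0,-0.255,0,0,0,-1]' 60
python3 - <<'E'
from h import *
t=np.array(env.get_state()['tcp_pos'])[:2]-[.5388,-.1607]; r=np.hypot(*t); a=np.degrees(np.arctan2(t[1],t[0])); print(r,a)
P=lambda th:.1455*np.array([np.cos(np.radians(th)),np.sin(np.radians(th))])
for s,ks in ((0,range(1,13)),(12,range(13,21))):
    print([v for k in ks for v in list(np.round((P(83.4-4*k)-P(83.4-4*s))/.2,3))+[round(-4*(k-s)/180,3)]])
E
```

```text
clock: 6.62
tcp_pos: [0.5563, -0.0173, 0.0786]
orientation: [0.0, -0.666, 0.746, -0.001]
wrist_force: [0.3, -1.2, 2.2]
finger_gap: 0.0144
grip_force: 61.4
0.14449752568512308 83.04218761059933
[np.float64(0.05), np.float64(-0.008), -0.022, np.float64(0.1), np.float64(-0.019), -0.044, np.float64(0.148), np.float64(-0.033), -0.067, np.float64(0.196), np.float64(-0.051), -0.089, np.float64(0.242), np.float64(-0.072), -0.111, np.float64(0.287), np.float64(-0.096), -0.133, np.float64(0.329), np.float64(-0.124), -0.156, np.float64(0.37), np.float64(-0.154), -0.178, np.float64(0.409), np.float64(-0.187), -0.2, np.float64(0.445), np.float64(-0.223), -0.222, np.float64(0.479), np.float64(-0.261), -0.244, np.float64(0.509), np.float64(-0.301), -0.267]
[np.float64(0.028), np.float64(-0.042), -0.022, np.float64(0.053), np.float64(-0.087), -0.044, np.float64(0.075), np.float64(-0.133), -0.067, np.float64(0.093), np.float64(-0.18), -0.089, np.float64(0.108), np.float64(-0.228), -0.111, np.float64(0.12), np.float64(-0.278), -0.133, np.float64(0.128), np.float64(-0.328), -0.156, np.float64(0.133), np.float64(-0.378), -0.178]
```

```bash
python3 -m jog '[0.05,-0.008,0,0,0,-0.022,-1, 0.1,-0.019,0,0,0,-0.044,-1, 0.148,-0.033,0,0,0,-0.067,-1, 0.196,-0.051,0,0,0,-0.089,-1, 0.242,-0.072,0,0,0,-0.111,-1, 0.287,-0.096,0,0,0,-0.133,-1]'
python3 -c "
from h import *
w=w2t();print(np.degrees(np.arctan2(w[0][1,1],w[0][0,1]))-90)"
```

```text
clock: 7.12
tcp_pos: [0.6124, -0.0353, 0.0782]
orientation: [-0.0, -0.495, 0.869, 0.001]
wrist_force: [-3.5, 2.2, 4.8]
finger_gap: 0.0144
grip_force: 61.9
59.37715315635401
```

```bash
python3 -m jog '[0.042,-0.028,0,0,0,-0.022,-1, 0.083,-0.058,0,0,0,-0.044,-1, 0.122,-0.091,0,0,0,-0.067,-1, 0.158,-0.127,0,0,0,-0.089,-1, 0.192,-0.165,0,0,0,-0.111,-1, 0.222,-0.205,0,0,0,-0.133,-1, 0.25,-0.247,0,0,0,-0.156,-1, 0.275,-0.292,0,0,0,-0.178,-1, 0.297,-0.338,0,0,0,-0.2,-1, 0.315,-0.385,0,0,0,-0.222,-1, 0.33,-0.433,0,0,0,-0.244,-1, 0.342,-0.483,0,0,0,-0.267,-1]'
python3 -m jog '[0.008,-0.05,0,0,0,-0.022,-1, 0.013,-0.1,0,0,0,-0.044,-1, 0.013,-0.1,0,0,0,-0.044,-1, 0.013,-0.1,0,0,0,-0.044,-1]'
python3 - <<'E'
from h import *
w=w2t();print(np.degrees(np.arctan2(w[0][1,1],w[0][0,1]))-90)
im,d=eyes.read_camera('wrist'); np.savez('w5.npz',im=im,d=d,R=w[0],p=w[1])
s=eyes.read_camera('scene')[0]
save('c5.png',np.hstack([im[:,60:460],cv2.resize(s[120:280,240:400],(384,384))]))
E
```

```text
clock: 8.12
tcp_pos: [0.6821, -0.1323, 0.0785]
orientation: [0.001, -0.099, 0.995, 0.0]
wrist_force: [0.1, 1.5, 2.6]
finger_gap: 0.0148
grip_force: 61.6
clock: 8.45
tcp_pos: [0.6848, -0.1533, 0.0786]
orientation: [0.001, -0.032, 0.999, -0.001]
wrist_force: [2.1, -2.4, 4.7]
finger_gap: 0.0147
grip_force: 61.7
3.650701992700064
```

View pics/c5.png

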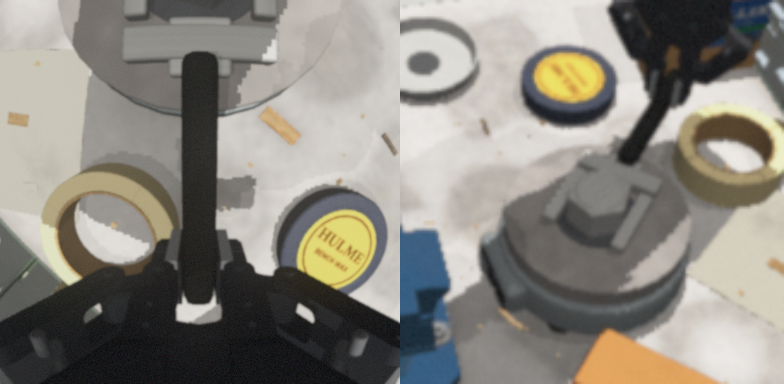

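The spanner now points at 3.7°, an 80° clockwise swing, and still surrounds the nut. I'll release and move back along the handle, towards its balance point.

```bash
python3 -m jog '[0,0,0,0,0,0,0.1, 0,0,0,0,0,0,0.1, 0,0,0,0,0,0,0.1, 0,0,0.25,0,0,0,0.1, 0,0,0.25,0,0,0,0.1, -0.34,-0.022,0.25,0,0,0,0.1, -0.34,-0.022,0.25,0,0,0,0.1, -0.34,-0.022,0.25,0,0,0,0.1, -0.34,-0.022,0.25,0,0,0,0.1, -0.34,-0.022,0.25,0,0,0,0.1]'
python3 - <<'E'
from h import *
w=w2t(); im,d=eyes.read_camera('wrist'); np.savez('w6.npz',im=im,d=d,R=w[0],p=w[1]); save('c6.png',cv2.resize(im[:200,120:400],None,fx=2.8,fy=2.8,interpolation=cv2.INTER_CUBIC)); print(w[1],np.degrees(np.arctan2(w[0][1,1],w[0][0,1]))-90)
E
```

```text
clock: 9.38
tcp_pos: [0.6163, -0.1567, 0.1278]
orientation: [0.001, -0.031, 1.0, -0.0]
wrist_force: [-0.0, -0.8, 1.1]
finger_gap: 0.0468
grip_force: 0.0
[ 0.61632642 -0.15673866  0.12778887] 3.5943397804524864
```

View pics/c6.png

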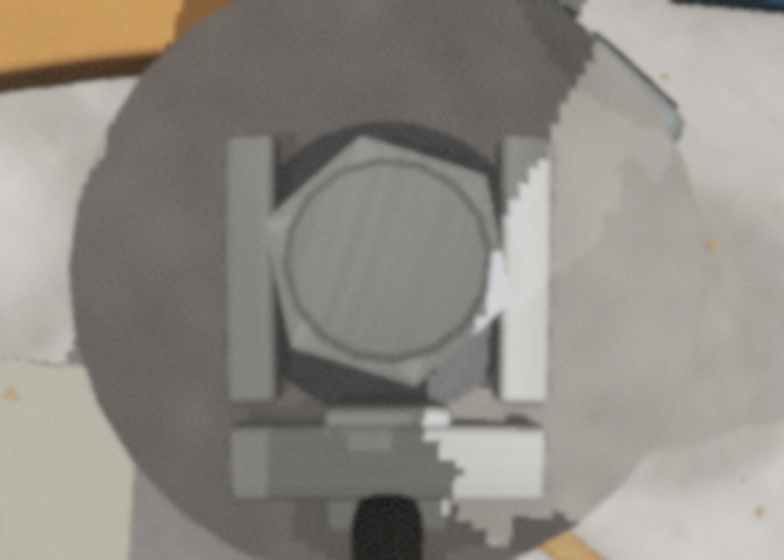

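The nut lags in the jaw, at its end of play. Its corners (365,137) and (418,385) lean about 12° anticlockwise, so the nut turned about 68°, more than the 52° it needs. I'll quantify this before lifting, to centre the spanner in its play.

Run:
```python
from h import *
w=np.load('w6.npz'); pose=(w['R'],w['p']); Z=lambda L:[(120+(u+.5)/2.8-.5,(v+.5)/2.8-.5) for u,v in L]
N=plane('wrist',Z([(365,137),(490,178),(418,385),(292,350),(267,218)]),.1,pose); c=(N[0]+N[2])/2; r=N-c; print(c,np.hypot(r[:,0],r[:,1]),np.degrees(np.arctan2(r[:,1],r[:,0]))%60)
H=plane('wrist',Z([(387,500),(388,555)]),.096,pose); print(H)
T=plane('wrist',Z([(250,140),(252,400),(500,140),(500,400)]),.082,pose); 
for a,b in ((0,1),(2,3)): v=T[b]-T[a]; print(np.degrees(np.arctan2(v[1],v[0])))
print((T[0]+T[2])/2,(T[1]+T[3])/2)
```

```text
[ 0.53890813 -0.16037961  0.1       ] [0.02609519 0.02619203 0.02609519 0.02722239 0.026668  ] [15.43427489 14.74207191 15.43427489 15.62368343 13.79736272]
[[ 0.58936897 -0.15817502  0.096     ]
 [ 0.60159507 -0.15719368  0.096     ]]
3.509420906959556
4.040426191704517
[ 0.50983195 -0.16594785  0.082     ] [ 0.5693536 -0.1620211  0.082    ]
```

```bash
python3 -m jog '[0,0,-0.2,0,0,0,0.1, 0,0,-0.255,0,0,0,0.1, 0,0,-0.255,0,0,0,0.1, 0,0,-0.255,0,0,0,-1, 0,0,-0.255,0,0,0,-1, 0,0,-0.255,0,0,0,-1, 0,0,-0.255,0,0,0,-1, 0,0,-0.255,0,0,0,-1]' 80
python3 -m jog '[-0.003,0.025,0,0,0,0.02,-1, -0.007,0.05,0,0,0,0.042,-1, -0.011,0.074,0,0,0,0.062,-1, -0.011,0.074,0,0,0,0.062,-1, -0.011,0.074,0.05,0,0,0.062,-1, -0.011,0.074,0.1,0,0,0.062,-1]'
python3 - <<'E'
from h import *
w=w2t(); im,d=eyes.read_camera('wrist'); np.savez('w7.npz',im=im,d=d,R=w[0],p=w[1]); 
c=cal('wrist');T=np.array(c['tool_from_camera']); x=w[0].T@(np.array([.5388,-.1605,.103])-w[1]); x=T[:3,:3].T@(x-T[:3,3]); th=np.arctan2(np.hypot(x[0],x[1]),x[2]); k=th/np.hypot(x[0],x[1])
u,v=c['cx']+c['fx']*k*x[0],c['cy']+c['fy']*k*x[1]; print(u,v)
q=d[int(v)-5:int(v)+6,int(u)-5:int(u)+6]; z=np.median(q); ray=rays('wrist',(u,v),w); cz=(x[2])
print('nut top depth',z,'expected',cz)
E
```

```text
clock: 10.1
tcp_pos: [0.617, -0.1572, 0.0781]
orientation: [0.002, -0.031, 1.0, -0.0]
wrist_force: [0.9, 0.0, 3.8]
finger_gap: 0.0143
grip_force: 79.0
clock: 10.6
tcp_pos: [0.6121, -0.1415, 0.0959]
orientation: [-0.001, -0.127, 0.992, 0.001]
wrist_force: [0.1, -0.2, -3.3]
finger_gap: 0.014
grip_force: 78.3
258.50455358637527 91.12498543514242
nut top depth 0.12855813 expected 0.1272828961415054
```

```bash
python3 -m jog '[0,0,0.2,0,0,0,-1, 0,0,0.4,0,0,0,-1, 0,0,0.45,0,0,0,-1, -0.495,0.99,0.45,0,0,0.168,-1, -0.495,0.99,0.45,0,0,0.168,-1, -0.495,0.99,0.45,0,0,0.168,-1, -0.495,0.99,0.45,0,0,0.168,-1, -0.495,0.99,0.45,0,0,0.168,-1, -0.495,0.99,0.45,0,0,0.168,-1, -0.495,0.99,0.45,0,0,0.168,-1, -0.495,0.99,0.45,0,0,0.168,-1]'
python3 - <<'E'
from h import *
w=w2t(); im,d=eyes.read_camera('wrist'); np.savez('w8.npz',im=im,d=d,R=w[0],p=w[1]);save('w8.png',im); print(w[1],np.degrees(np.arctan2(w[0][1,1],w[0][0,1]))-90)
E
```

```text
clock: 11.57
tcp_pos: [0.5144, 0.0565, 0.1866]
orientation: [0.0, -0.383, 0.924, -0.0]
wrist_force: [0.5, -0.1, -2.6]
finger_gap: 0.014
grip_force: 79.3
[0.5144083  0.05647976 0.18659272] 45.03703221921651
```

```bash
python3 -m jog '[0,0.072,-0.2,0,0,0,-1, 0,0.072,-0.4,0,0,0,-1, 0,0.072,-0.6,0,0,0,-1, 0,0.072,-0.75,0,0,0,-1, 0,0.072,-0.82,0,0,0,-1, 0,0.072,-0.86,0,0,0,-1, 0,0.072,-0.885,0,0,0,-1, 0,0.072,-0.9,0,0,0,-1, 0,0.072,-0.9,0,0,0,-1, 0,0.072,-0.9,0,0,0,-1]'
```

```text
clock: 12.45
tcp_pos: [0.5163, 0.0695, 0.008]
orientation: [0.001, -0.382, 0.924, -0.001]
wrist_force: [-2.9, -2.3, 3.6]
finger_gap: 0.0139
grip_force: 80.3
```

```bash
python3 -m jog '[0,0,0,0,0,0,0.1, 0,0,0,0,0,0,0.1, 0,0,0,0,0,0,0.1, 0,0,0.2,0,0,0,0.1, 0,0,0.4,0,0,0,0.1, 0,0,0.7,0,0,0,0.5, 0,-0.5,0.7,0,0,-0.1,1, 0,-0.5,0.7,0,0,-0.1,1, 0,-0.5,0.7,0,0,-0.1,1, 0,-0.5,0.7,0,0,-0.1,1]'
python3 -m jog '[0.115,-0.65,0.03,0,0,-0.066,1, 0.115,-0.65,0.03,0,0,-0.066,1, 0.115,-0.65,0.03,0,0,-0.066,1, 0.115,-0.65,0.03,0,0,-0.066,1, 0.115,-0.65,0.03,0,0,-0.066,1, 0.115,-0.65,0.03,0,0,-0.066,1, 0.115,-0.65,0.03,0,0,-0.066,1]'
python3 - <<'E'
from h import *
w=w2t(); im,d=eyes.read_camera('wrist'); np.savez('w9.npz',im=im,d=d,R=w[0],p=w[1]);print(w[1],np.degrees(np.arctan2(w[0][1,1],w[0][0,1])))
s=eyes.read_camera('side')[0]; b=eyes.read_camera('scene')[0]
save('c9.png',np.hstack([im[:,100:420],cv2.resize(s[140:300,220:320],(240,384)),cv2.resize(b[130:290,190:290],(240,384))]))
E
```

```text
clock: 13.28
tcp_pos: [0.5161, -0.0331, 0.148]
orientation: [0.002, -0.23, 0.973, -0.001]
wrist_force: [0.5, -0.3, -0.9]
finger_gap: 0.0856
grip_force: 0.0
clock: 13.87
tcp_pos: [0.5369, -0.1579, 0.1519]
orientation: [-0.001, -0.132, 0.991, 0.001]
wrist_force: [-0.3, 0.4, 0.7]
finger_gap: 0.0857
grip_force: 0.0
[ 0.53690073 -0.15790248  0.15187938] 105.19893615673332
```

View pics/c9.png

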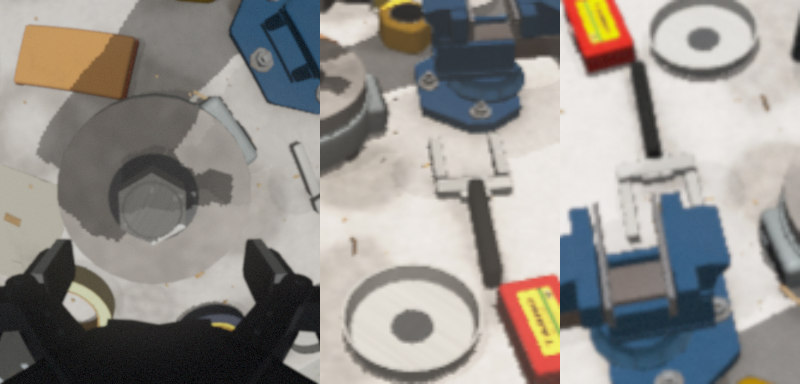

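The spanner lies flat on the bench. The nut stands on the spindle at wrist-crop (152,208) with two flats at columns 118 and 198, square to the closing line. I'll descend and grip.

```bash
python3 -c "
from h import *
w=np.load('w9.npz');print(plane('wrist',[(252,207)],.1,(w['R'],w['p'])))"
python3 -m jog '[0.009,-0.012,-0.2,0,0,0,1, 0.009,-0.012,-0.3,0,0,0,1, 0.009,-0.012,-0.36,0,0,0,1, 0.009,-0.012,-0.39,0,0,0,1, 0.009,-0.012,-0.4,0,0,0,1, 0.009,-0.012,-0.4,0,0,0,1]' 40
python3 -m jog '[0,0,0,0,0,0,-0.2, 0,0,0,0,0,0,-0.4, 0,0,0,0,0,0,-0.6, 0,0,0,0,0,0,-0.6, 0,0,0,0,0,0,-0.6, 0,0,0,0,0,0,-0.6]' 40
```

```text
[[ 0.53585658 -0.16256342  0.1       ]]
clock: 14.52
tcp_pos: [0.5394, -0.1614, 0.0725]
orientation: [-0.0, -0.132, 0.991, 0.0]
wrist_force: [-0.3, 0.1, 0.9]
finger_gap: 0.0851
grip_force: 0.0
clock: 15.02
tcp_pos: [0.5401, -0.1624, 0.0735]
orientation: [0.001, -0.131, 0.991, -0.001]
wrist_force: [0.3, 1.0, 5.4]
finger_gap: 0.0451
grip_force: 41.6
```

```bash
python3 -m jog '[0,0,0,0,0,0,-0.6, 0,0,0,0,0,0,-0.6, 0,0,0.05,0,0,0,-0.6, 0,0,0.1,0,0,0,-0.6, 0,0,0.2,0,0,0,-0.6, 0,0,0.35,0,0,0,-0.6, 0,0,0.5,0,0,0,-0.6, 0,0,0.5,0,0,0,-0.6]' 60
python3 - <<'E'
from h import *
im,d=eyes.read_camera('side'); c=cal('side'); 
v,u=np.nonzero(d>0);z=d[v,u];P=(np.c_[(u-c['cx'])/c['fx']*z,(v-c['cy'])/c['fy']*z,z]-np.array(c['t']))@np.array(c['R'])
k=np.hypot(P[:,0]-.54,P[:,1]+.16)<.02
print('z hist near axis',np.histogram(P[k,2],bins=np.arange(.06,.26,.01)))
k=np.hypot(P[:,0]-.666,P[:,1]-.111)<.055; print('dish floor z',np.percentile(P[k,2],[5,50,95]))
E
```

```text
clock: 15.68
tcp_pos: [0.5422, -0.1633, 0.1793]
orientation: [0.004, -0.131, 0.991, -0.003]
wrist_force: [2.0, -1.3, 0.1]
finger_gap: 0.0448
grip_force: 61.8
z hist near axis (array([ 35,  68,  47,  34,   0,   0,   0,   0,   0,   0,   0,   6,  10,
        16, 109,   0,   0,   2,   4]), array([0.06, 0.07, 0.08, 0.09, 0.1 , 0.11, 0.12, 0.13, 0.14, 0.15, 0.16,
       0.17, 0.18, 0.19, 0.2 , 0.21, 0.22, 0.23, 0.24, 0.25]))
dish floor z [-0.49061139  0.00345144  0.00959809]
```

```bash
python3 -m jog '[0.315,0.685,0,0,0,0,-0.6, 0.315,0.685,0,0,0,0,-0.6, 0.315,0.685,0,0,0,0,-0.6, 0.315,0.685,0,0,0,0,-0.6, 0.315,0.685,0,0,0,0,-0.6]'
python3 -m jog '[0.315,0.685,0,0,0,0,-0.6, 0.315,0.685,0,0,0,0,-0.6, 0.315,0.685,0,0,0,0,-0.6, 0.315,0.685,0,0,0,0,-0.6, 0.315,0.685,0,0,0,0,-0.6, 0.315,0.685,0,0,0,0,-0.6]'
python3 - <<'E'
from h import *
w=w2t(); im,d=eyes.read_camera('scene'); print(w[1])
# dish ring/floor from depth image: pixels of raised rim
v,u=np.nonzero(d>0);z=d[v,u];c=cal('scene');P=(np.c_[(u-c['cx'])/c['fx']*z,(v-c['cy'])/c['fy']*z,z]-np.array(c['t']))@np.array(c['R'])
L=np.load('scene0.npz');d0=L['d'];im0=L['im']
g=cv2.cvtColor(im0,cv2.COLOR_RGB2GRAY)
x0,y0=int(180+280/4),int(110+145/4); roi=g[y0-8:y0+9,x0-10:x0+11]; m=roi<130; vv,uu=np.nonzero(m)
S=plane('scene',[(uu.mean()+x0-10,vv.mean()+y0-8)],.004)[0]; print('spot scene',S,m.sum())
g=cv2.cvtColor(np.load('side0.npz')['im'],cv2.COLOR_RGB2GRAY); x0,y0=int(150+433/4),int(140+543/4); roi=g[y0-10:y0+11,x0-14:x0+15]; m=roi<130; vv,uu=np.nonzero(m)
print('spot side',plane('side',[(uu.mean()+x0-14,vv.mean()+y0-10)],.004)[0],m.sum())
E
```

```text
clock: 16.15
tcp_pos: [0.6031, -0.0203, 0.1713]
orientation: [-0.0, -0.134, 0.991, 0.001]
wrist_force: [-0.2, -1.0, -1.1]
finger_gap: 0.0445
grip_force: 61.7
clock: 16.65
tcp_pos: [0.6647, 0.1129, 0.1709]
orientation: [-0.001, -0.133, 0.991, -0.0]
wrist_force: [-1.1, -0.4, -1.7]
finger_gap: 0.0446
grip_force: 61.7
[0.66471642 0.11293515 0.17089013]
spot scene [0.66573236 0.11228799 0.004     ] 90
spot side [0.66610128 0.11063092 0.004     ] 176
```

```bash
python3 -m jog '[0.006,-0.006,-0.2,0,0,0,-0.6, 0.006,-0.006,-0.4,0,0,0,-0.6, 0.006,-0.006,-0.55,0,0,0,-0.6, 0.006,-0.006,-0.66,0,0,0,-0.6, 0.006,-0.006,-0.72,0,0,0,-0.6, 0.006,-0.006,-0.76,0,0,0,-0.6, 0.006,-0.006,-0.79,0,0,0,-0.6, 0.006,-0.006,-0.81,0,0,0,-0.6, 0.006,-0.006,-0.81,0,0,0,-0.6]'
```

```text
clock: 17.45
tcp_pos: [0.667, 0.1104, 0.0109]
orientation: [0.001, -0.131, 0.991, -0.0]
wrist_force: [-0.2, 0.2, -1.1]
finger_gap: 0.0447
grip_force: 61.8
```

```bash
python3 -m jog '[0,0,-0.008,0,0,0,-0.6, 0,0,-0.015,0,0,0,-0.6, 0,0,-0.015,0,0,0,-0.6]'
```

```text
clock: 17.7
tcp_pos: [0.667, 0.1109, 0.008]
orientation: [0.001, -0.131, 0.991, -0.0]
wrist_force: [0.2, 1.1, -1.0]
finger_gap: 0.0448
grip_force: 61.8
```

```bash
python3 -m jog '[0,0,-0.005,0,0,0,-0.6, 0,0,-0.005,0,0,0,-0.6, 0,0,-0.005,0,0,0,-0.6, 0,0,-0.005,0,0,0,0.3, 0,0,-0.005,0,0,0,0.3, 0,0,-0.005,0,0,0,0.3, 0,0,-0.005,0,0,0,0.3]'
python3 -m jog '[0,0,0.05,0,0,0,0.3, 0,0,0.15,0,0,0,0.3, 0,0,0.4,0,0,0,0.3, 0,0,0.8,0,0,0,0.3, -0.9,0.5,0.9,0,0,0,0.3, -0.9,0.5,0.9,0,0,0,0.3, -0.9,0.5,0.9,0,0,0,0.3, -0.9,0.5,0.9,0,0,0,0.3, -0.9,0.5,0.9,0,0,0,0.3]'
python3 - <<'E'
from h import *
for n in ['scene','side']:
    im,d=eyes.read_camera(n); v,u=np.nonzero(d>0);z=d[v,u];c=cal(n);P=(np.c_[(u-c['cx'])/c['fx']*z,(v-c['cy'])/c['fy']*z,z]-np.array(c['t']))@np.array(c['R'])
    k=(np.hypot(P[:,0]-.666,P[:,1]-.111)<.07)&(P[:,2]>.028)&(P[:,2]<.06); print(n,'nut top in dish',np.median(P[k],0),np.percentile(P[k,2],[50,95]),k.sum())
    k=(np.hypot(P[:,0]-.539,P[:,1]+.1605)<.02); print(' spindle top z',np.percentile(P[k,2],98))
    L=np.load(n+'0.npz'); d0=L['d']; df=cv2.absdiff(cv2.GaussianBlur(im,(5,5),0),cv2.GaussianBlur(L['im'],(5,5),0)).max(2)
    m=((abs(d-d0)>.012)&(df>25)&(d>0)&(d0>0)).astype(np.uint8); m=cv2.morphologyEx(m,cv2.MORPH_OPEN,np.ones((3,3)))
    nn,lab,st,ce=cv2.connectedComponentsWithStats(m)
    for i in range(1,nn):
        if st[i,4]>25:
            uv=ce[i]; print(' change',st[i,4],uv.round(),plane(n,uv,0.)[0].round(3))
E
```

```text
clock: 18.28
tcp_pos: [0.6664, 0.1108, 0.0061]
orientation: [-0.0, -0.131, 0.991, 0.0]
wrist_force: [-1.0, 0.6, 0.1]
finger_gap: 0.0556
grip_force: 0.0
clock: 19.03
tcp_pos: [0.4916, 0.2075, 0.1852]
orientation: [0.0, -0.131, 0.991, 0.0]
wrist_force: [0.0, 0.4, 0.1]
finger_gap: 0.0553
grip_force: 0.0
scene nut top in dish [0.65845673 0.10747542 0.03684407] [0.03684407 0.03987167] 238
 spindle top z 0.09661439132258388
 change 827 [135.  11.] [1.039 0.908 0.   ]
 change 31 [155.  18.] [1.043 0.807 0.   ]
 change 2841 [154.  73.] [0.78  0.558 0.   ]
 change 42 [249. 142.] [0.679 0.123 0.   ]
 change 285 [323. 200.] [ 0.614 -0.132  0.   ]
 change 2281 [ 66. 312.] [0.106 0.146 0.   ]
 change 64 [ 67. 355.] [0.054 0.078 0.   ]
 change 403 [ 70. 371.] [0.039 0.052 0.   ]
 change 614 [ 40. 374.] [0.007 0.092 0.   ]
side nut top in dish [0.66899624 0.11162607 0.0346242 ] [0.0346242 0.0370561] 385
 spindle top z 0.09440506551898092
 change 61 [397.   4.] [-1.503 -0.612  0.   ]
 change 816 [436.  17.] [-1.371 -0.317 -0.   ]
 change 2920 [378.  35.] [-0.891 -0.42   0.   ]
 change 619 [418.  55.] [-0.755 -0.157  0.   ]
 change 47 [354.  72.] [-0.408 -0.278  0.   ]
 change 32 [396.  77.] [-0.47  -0.125  0.   ]
 change 73 [346.  80.] [-0.312 -0.261  0.   ]
 change 122 [427.  85.] [-0.473  0.002  0.   ]
 change 127 [382.  90.] [-0.323 -0.111  0.   ]
 change 2957 [367. 134.] [0.008 0.004 0.   ]
 change 59 [206. 160.] [ 0.433 -0.281  0.   ]
 change 45 [248. 272.] [0.67  0.085 0.   ]
 change 83 [258. 271.] [0.655 0.101 0.   ]
```

The nut stands flat in the dish (top at 37 mm), the spindle is bare, and the only other changes in the images are the arm and the spindle area. Handing in.

```bash
python3 -c "
from workcell import env
print(env.hand_in())"
```

```text
the job is handed in; nothing more can be done
None
```

The job is done and handed in: the nut came undone with an 80° clockwise swing (it turned about 68° itself because of play in the jaw), the spanner lies flat on the bench clear of the sharpener, the nut is in the steel dish, and my image checks showed no other loose thing moved.

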